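Even up three slats and hold the bundle for taping

ROBOT

A 6-joint arm with a two-finger parallel gripper is mounted at the origin on the work surface. World frame = base frame: x ahead of the robot, y to its left, z up, the work surface at z = 0. Lengths are in m, angles in rad, forces in N, time in s.
With the tool pointing down it reaches from about 0.35 to 0.975 m from the base axis. Payload 4.9 kg.
Tool frame: the origin (TCP) lies on the centre line of the jaws, within the pads' length; the fingertips stand ctrl.tcp_to_tips ahead of it and the grasp point (between the pads) lies 3 mm ahead of it (ctrl.tcp_to_tips is the distance from the TCP to the fingertips, in m); z points along the fingers, y is the direction in which the jaws open and shut (so a half turn about z gives the same grasp; the last joint's range is limited). The gripper opens to 85 mm and grips with 20 to 120 N. Pads are 22 mm wide; open, the fingers measure 114 mm over their backs; the gripper's body (76 mm by 85 mm) begins 54 mm behind the grasp point. The pads swing forward as they close: fully open they stand 13 mm farther back than shut.
Start: joints at [1.03, 0.053, 1.613, -0, 1.476, -0.119], TCP at [0.256, 0.57, 0.253] pointing down, gripper open.
Joint ranges: [-3.01, 3.01], [-1.01, 2.22], [0.06, 2.58], [-1.02, 4.17], [0.09, 2.62], [-3.14, 3.14]. Speed limits (rad/s): [2.57, 2.57, 3.14, 3.14, 3.14, 3.14].

INTERFACE

Orientations are given as a rotation vector (axis times angle).
In Python, from station import ctrl, vision gives the robot as it stands.
- The arm moves only by the tool jog_arm, never from a script. Its argument "deltas" is a list of rows, each a list of 7 numbers: the turn, a rotation vector about the tool's x, y, z in rad, then the shift along the tool's x, y, z in cm, then the opening, from 0 (shut) to 1 (fully open). A call has 1 to 12 rows; each row shifts and turns the commanded pose from where the row before left it, along the tool's axes as they then stand; what a row does not reach is not made up. A row lasts 1/12 s, in which the tool goes at most 41.7 mm and 7.16 degrees, less where a joint would pass 70% of its speed; a pose out of reach is approached as far as the arm can. A call with a gripper value outside its range is refused whole. The fingers move at their own pace and stop on an object; "grip_force" is the grip in N (left out, the last holds). Time passes only in rows, so rows that do not move let the fingers close. It gives the time, the measured TCP pose, the force and the opening at its end, in the units of the state.
- ctrl.get_obs(): the state, without advancing time (a new reading comes with each control period).
- vision.get_image(name): name is "side" or "top" or "wrist"; returns (picture, depth): 400x640x3 uint8, red, green, blue; 400x640 float32, m along the optical axis (not along the pixel's ray), 0 where there is no reading.
- vision.calibration(name): a dict with "fx", "fy", "cx", "cy" (pixels), "dist" ([k1, k2, p1, p2, k3] as OpenCV has them; the pictures are not rectified), "rvec" (rotation vector, rad) and "tvec" (3), from world to camera coordinates, as OpenCV has them; the wrist camera has in their place "hand_eye" (4x4, takes a point from camera to tool coordinates, whose origin is the TCP and whose axes are the flange's). Camera axes: x right, y down, z forward; pixel columns grow to the right and rows downward; lengths in m; the calibration is good to about 2 mm. A picture is of the moment at which its call begins: read the wrist's pose just before it. calibration takes no time and is no camera call.
- ctrl.finish_job(): hands the job in, once; it reports no verdict.
The state is a dict: "t": time; "q": joint angles; "dq": joint speeds; "effort": joint torques, N m; "tool_pos": TCP position; "tool_rot": TCP orientation; "contact_force": force on the tool from outside, world axes, zero at the start; "wrist_torque": the same for the moment, N m; "opening": finger opening in m.
Only numpy, scipy, OpenCV 4.12 (cv2) and the standard library are available. Lean on these libraries where they do the work, as an engineer would, in place of code of your own. Each camera call takes 0.05 s, during which the arm holds its last target. There are 200 camera calls.

TASK

Make a bundle of the three loose light-wood slats lying side by side on the bench: bring the aluminium straightedge, standing upright on the bench as it is, flush up against their ends (either end) so that the slats are pushed even with one another, and leave it on the bench. Then grip all three slats together across the middle, lift the bundle about 15 cm straight up off the bench, and finish while still holding it there, level and still, so that a mate can tape it. Leave everything else on the bench where it is.

Things in the scene. Friction and masses are not known exactly. Their poses are not given: they have to be found in the camera images.
- slat_a: A light-wood slat, 260 long x 18 wide x 22 mm tall, about 70 g. Origin: centre of its underside; x along its length, y across its width, z up. First of three like slats lying side by side on the bench, about 3 mm apart, nearly parallel, their ends up to 70 mm uneven. Pushed far enough from one end, all three move on together.
- slat_b: A light-wood slat, 260 long x 18 wide x 22 mm tall, about 70 g. Origin: centre of its underside; x along its length, y across its width, z up. The middle slat, on the +y side of slat_a. The slats slide easily on the bench and on one another; jaws closed across all three bring them together into a bundle 54 mm wide.
- slat_c: A light-wood slat, 260 long x 18 wide x 22 mm tall, about 70 g. Origin: centre of its underside; x along its length, y across its width, z up. The third slat, on the +y side of slat_b (about 42 mm from slat_a, centre to centre).
- straightedge: Straight aluminium box section, black end caps, 200 long x 20 thick x 50 mm tall, about 0.2 kg, standing on its 20 mm edge beyond one end of the slats; stands by itself when let go. Origin: centre of its underside; x along its length, y through its thickness, z up. Its long faces at y = +-10 mm are straight. Being 28 mm taller than the slats, it can be held by its upper part, fingers above the slats.
- tape_measure: Bystander: yellow tape measure, 62 x 36 x 64 mm, loose. Origin: centre of its underside.
- pencil: Bystander: red carpenter's pencil, 170 x 13 x 8 mm, loose. Origin: centre of the underside of its body; x towards the point.
- glue: Bystander: white glue bottle with orange cap, 64 mm across, 190 mm tall, standing loose. Origin: centre of its underside.
- mallet: Bystander: wooden mallet lying loose; head 75 x 130 x 60 mm, centred 140 mm along its x; handle reaches to x = -150 mm. Origin: under the handle, on the bench.
- push_stick: Bystander: orange push stick for the saw, about 320 x 90 x 14 mm, lying loose. Origin: on the bench, about its middle; x along its length.
- tape_roll: Bystander: roll of clear strapping tape lying flat, 110 mm across, 50 mm tall, loose. Origin: centre of its underside.
- offcut: Bystander: dark wood offcut, 110 x 70 x 35 mm, loose. Origin: centre of its underside.
Things that resemble listed ones, but are neither listed nor needed, are in the scene too. Several things have the shape of the straightedge; the one meant has the colours described above.

How it is judged:
By the outcome, as a careful person would: the job done as asked, in the order asked, and still so for the second after the job is handed in, while the arm keeps its last pose, push and grip.
It also fails if it takes over 58 s, if anything falls off the work surface, if the arm or the gripper's body presses on something with over 40 N, if the wrist force passes 120 N, or if a joint passes its speed limit or range.

## Working session

There is one attempt and no reset: what is moved stays moved. The work goes in short steps, Python scripts to look and compute and a tool call to move; the robot and the scene stay as the last step left them, time stands still between calls to the robot, and variables do not carry over. Pictures are saved under pics/ and viewed, about 8 in all and at most 12, crops included, and the job is handed in when it is done.

Besides the shell and the picture viewer there is one more tool, called after "Emit:" as a command line: name --pt "numbers of a row" for each row, then --argument value for the rest. jog_arm: Moves the arm, as the interface text tells. Its arguments: {"type":"object","properties":{"deltas":{"type":"array"},"grip_force":{"type":"number"}},"required":["deltas"]}

```bash
mkdir -p pics; ls; python3 - <<'E'
from station import ctrl, vision
import cv2, numpy as np
print(ctrl.get_obs(), ctrl.tcp_to_tips)
for n in ("side","top"):
    im,d=vision.get_image(n); cv2.imwrite(f"pics/{n}0.png",im[:,:,::-1]); np.savez(f"pics/{n}0.npz",im=im,d=d)
    print(n,vision.calibration(n))
print(vision.calibration("wrist"))
E
```

```text
pics
{'t': 0.0, 'q': array([ 1.03000239e+00,  5.33655939e-02,  1.61426897e+00,  2.32673450e-05,
        1.47594765e+00, -1.19019976e-01]), 'dq': array([ 2.25307410e-04, -3.98387164e-05, -2.12806143e-03, -5.65381298e-04,
        1.25070829e-03, -5.81517702e-04]), 'effort': array([-2.30029109e-04, -3.93687665e+01, -3.70173991e+01,  2.47909085e-06,
        7.35634938e-03, -8.72301740e-06]), 'tool_pos': array([0.25558072, 0.5697471 , 0.25207248]), 'tool_rot': array([-6.57484768e-01, -3.07133889e+00,  2.94424284e-03]), 'contact_force': array([-0.06309127, -0.8596243 ,  0.04681327]), 'wrist_torque': array([ 0.02776641,  0.04951304, -0.05004202]), 'opening': 0.08536829707369381} 0.022
side {'fx': 497.6554440285019, 'fy': 497.6554440285019, 'cx': 313.9557001763769, 'cy': 205.90852712034987, 'dist': array([-0.06363667,  0.        ,  0.        ,  0.        ,  0.        ]), 'rvec': array([ 2.36131956, -0.46226756,  0.15647728]), 'tvec': array([-0.47442343,  0.17062357,  1.39928757])}
top {'fx': 416.862844414006, 'fy': 416.862844414006, 'cx': 324.3201469659806, 'cy': 199.63382796146584, 'dist': array([-0.02232726,  0.        ,  0.        ,  0.        ,  0.        ]), 'rvec': array([ 2.11913966, -2.15408575,  0.15626278]), 'tvec': array([0.02024762, 0.54090838, 1.40936085])}
{'fx': 306.2651176186209, 'fy': 306.2651176186209, 'cx': 320.7847618792067, 'cy': 198.64997604165023, 'dist': array([-0.03777148,  0.        ,  0.        ,  0.        ,  0.        ]), 'hand_eye': array([[ 7.71494415e-04, -9.60846355e-01, -2.77080650e-01,
         7.05256679e-02],
       [ 9.99999693e-01,  7.03216336e-04,  3.45788583e-04,
        -5.04764088e-05],
       [-1.37402060e-04, -2.77080832e-01,  9.60846603e-01,
        -1.21468266e-01],
       [ 0.00000000e+00,  0.00000000e+00,  0.00000000e+00,
         1.00000000e+00]])}
```

View pics/top0.png

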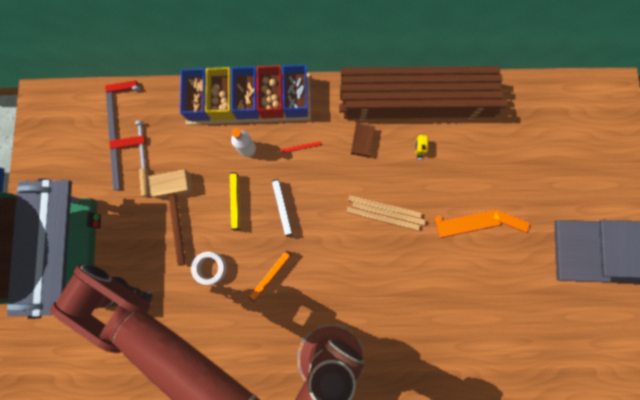

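View pics/side0.png

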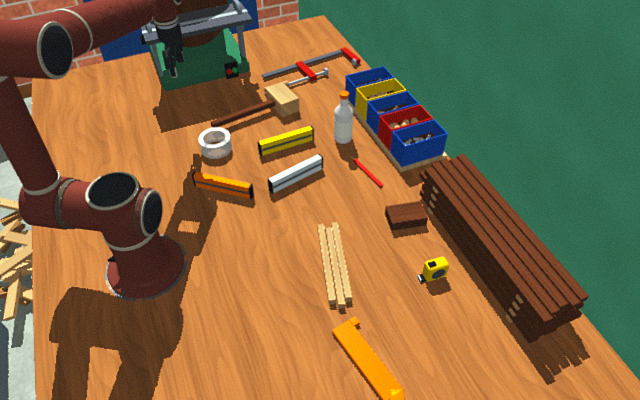

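Candidates for the straightedge:
- White/silver bar with black caps: top (282,208), side (297,174).
- Yellow bar: top (235,200), side (286,140).
- Orange bar: top (270,275), side (222,184).

By the description it is the silver one. The slats are at top (386,212), side (335,265).

```bash
cat > h.py <<'E'
import numpy as np, cv2
from scipy.spatial.transform import Rotation as R
from station import ctrl, vision
def cam(n, obs=None):
    c=vision.calibration(n); K=np.array([[c['fx'],0,c['cx']],[0,c['fy'],c['cy']],[0,0,1]])
    if n=='wrist':
        o=obs or ctrl.get_obs(); T=np.eye(4); T[:3,:3]=R.from_rotvec(o['tool_rot']).as_matrix(); T[:3,3]=o['tool_pos']; T=T@c['hand_eye']
    else:
        W=np.eye(4); W[:3,:3]=R.from_rotvec(c['rvec']).as_matrix(); W[:3,3]=c['tvec']; T=np.linalg.inv(W)
    return K,c['dist'],T          # T: camera -> world
def rays(cm,px):
    K,d,T=cm; u=cv2.undistortPoints(np.asarray(px,float).reshape(-1,1,2),K,d)[:,0]
    return T[:3,3], np.c_[u,np.ones(len(u))]@T[:3,:3].T
def onplane(cm,px,z):
    o,r=rays(cm,px); return o+r*((z-o[2])/r[:,2])[:,None]
def cloud(cm,d):
    v,u=np.mgrid[:d.shape[0],:d.shape[1]]; o,r=rays(cm,np.c_[u.ravel(),v.ravel()])
    return (o+r*d.reshape(-1,1)).reshape(*d.shape,3)
def project(cm,P):
    K,d,T=cm; W=np.linalg.inv(T); return cv2.projectPoints(np.asarray(P,float).reshape(-1,1,3),cv2.Rodrigues(W[:3,:3])[0],W[:3,3],K,d)[0][:,0]
def shoot(n,name):
    o=ctrl.get_obs(); im,d=vision.get_image(n); cv2.imwrite(f"pics/{name}.png",im[:,:,::-1]); return cam(n,o),im,d
E
python3 - <<'E'
from h import *
for n,boxes in (("top",{"edge":(265,170,300,245),"slats":(340,188,430,236)}),("side",{"edge":(262,150,330,198),"slats":(312,216,358,312)})):
    f=np.load(f"pics/{n}0.npz"); cm=cam(n); P=cloud(cm,f['d'])
    for k,(a,b,c,d) in boxes.items():
        Q=P[b:d,a:c].reshape(-1,3); ok=f['d'][b:d,a:c].ravel()>0; Q=Q[ok]
        print(n,k,'bench z',np.median(Q[Q[:,2]<.008,2]).round(4))
        Q=Q[Q[:,2]>.012]; top=np.percentile(Q[:,2],[50,90,97])
        T=Q[Q[:,2]>top[1]-.008]
        r=cv2.minAreaRect((T[:,:2]*1000).astype(np.float32)); print('  z',top.round(4),'n',len(T),'rect',r, 'bounds',T.min(0).round(3),T.max(0).round(3))
cm,im,d=shoot("wrist","w0")
E
```

```text
top edge bench z 0.0009
  z [0.0503 0.0545 0.0561] n 310 rect ((517.7374267578125, 160.06869506835938), (201.14535522460938, 20.56317138671875), 13.834683418273926) bounds [0.42  0.127 0.047] [0.616 0.193 0.059]
top slats bench z 0.0011
  z [0.0228 0.027  0.029 ] n 1061 rect ((495.1382141113281, -202.53866577148438), (276.5728759765625, 61.894798278808594), 74.49889373779297) bounds [ 0.435 -0.336  0.019] [ 0.559 -0.064  0.032]
side edge bench z 0.0024
  z [0.0419 0.0536 0.0557] n 345 rect ((511.3699951171875, 164.64874267578125), (202.44725036621094, 28.390623092651367), 13.272754669189453) bounds [0.412 0.13  0.046] [0.612 0.2   0.058]
side slats bench z 0.0016
  z [0.0234 0.0264 0.0279] n 1537 rect ((489.37286376953125, -198.50137329101562), (279.6866149902344, 61.7569465637207), 74.73131561279297) bounds [ 0.428 -0.336  0.018] [ 0.553 -0.057  0.031]
```

View pics/w0.png

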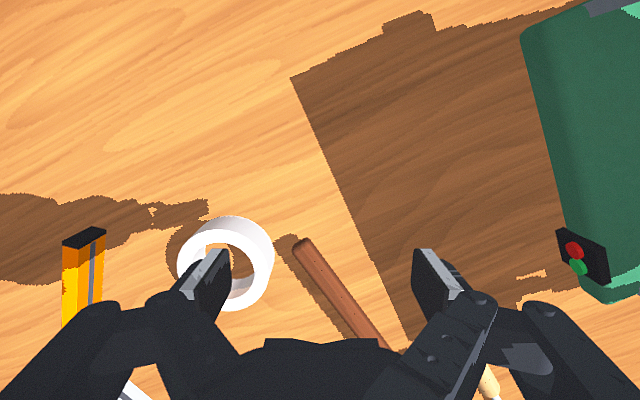

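Wrist view shows tape roll at (230,262), mallet handle at (340,290) and orange bar at (85,270). The silver bar is just out of sight at the bottom left. Top and side differ by about 5 mm, so I'll move the wrist camera over the edge and slats.

Emit:
jog_arm --pt "0 0 0 -2 -1.54 0 1" --pt "0 0 0 -2 -1.54 0 1" --pt "0 0 0 -2 -1.54 0 1" --pt "0 0 0 -2 -1.54 0 1" --pt "0 0 0 -2 -1.54 0 1" --pt "0 0 0 -2 -1.54 0 1" --pt "0 0 0 -2 -1.54 0 1" --pt "0 0 0 -2 -1.54 0 1" --pt "0 0 0 -2 -1.54 0 1" --pt "0 0 0 -2 -1.54 0 1" --pt "0 0 0 -2 -1.54 0 1" --pt "0 0 0 -2 -1.54 0 1"

```text
t: 1.15
tool_pos: [0.3994, 0.3021, 0.253]
tool_rot: [-0.657, -3.072, 0.0]
contact_force: [0.1, 0.3, -0.1]
opening: 0.0855
```

Emit:
jog_arm --pt "0 0 0 -2 -1.54 0 1" --pt "0 0 0 -2 -1.54 0 1" --pt "0 0 0 -2 -1.54 0 1" --pt "0 0 0 -2 -1.54 0 1" --pt "0 0 0 -2 -1.54 0 1" --pt "0 0 0 -2 -1.54 0 1" --pt "0 0 0 -2 -1.54 0 1" --pt "0 0 0 -2 -1.54 0 1" --pt "0 0 0 -2 -1.54 0 1" --pt "0 0 0 -2 -1.54 0 1" --pt "0 0 -0.11 0 0 0 1" --pt "0 0 -0.11 0 0 0 1"

```text
t: 2.15
tool_pos: [0.5189, 0.0796, 0.2528]
tool_rot: [-0.312, -3.125, 0.0]
contact_force: [0.8, 1.3, -0.7]
opening: 0.0852
```

Emit:
jog_arm --pt "0 0 -0.11 0 0 0 1" --pt "0 0 -0.11 0 0 0 1" --pt "0 0 -0.11 0 0 0 1" --pt "0 0 -0.11 0 0 0 1" --pt "0 0 0 0 0 0 1" --pt "0 0 0 0 0 0 1" --pt "0 0 0 0 0 0 1"

```text
t: 2.73
tool_pos: [0.5185, 0.081, 0.2531]
tool_rot: [0.37, -3.119, -0.0]
contact_force: [-0.3, -0.2, -1.0]
opening: 0.0857
```

```bash
python3 - <<'E'
from h import *
o=ctrl.get_obs(); print(o['t'],o['tool_pos'],o['q'].round(3),R.from_rotvec(o['tool_rot']).as_matrix().round(4))
cm,im,d=shoot("wrist","w1"); np.savez("pics/w1.npz",im=im,d=d,T=cm[2])
E
```

```text
2.7333 [0.51847102 0.08096725 0.25309653] [ 0.013 -0.189  1.843  0.     1.488 -1.794] [[-9.723e-01 -2.337e-01 -4.000e-04]
 [-2.337e-01  9.723e-01 -0.000e+00]
 [ 4.000e-04  1.000e-04 -1.000e+00]]
```

View pics/w1.png

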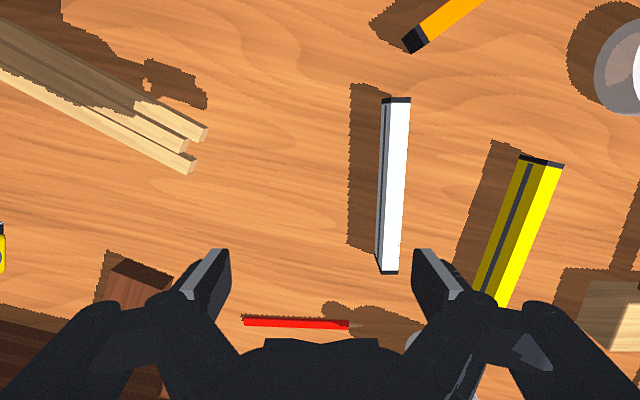

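The silver bar with black end caps runs from cap (397,100) to cap (388,272). The slats' +y ends are at about (203,133), (187,148), (193,168), shadowed by the arm. The yellow and orange bars are the lookalikes. Now I'll measure, and crop the chosen bar.

```bash
python3 - <<'E'
from h import *
f=np.load("pics/w1.npz"); im,d=f['im'],f['d']; K,di,_=cam('top'); K,di,_=cam('wrist'); cm=(K,di,f['T']); P=cloud(cm,d)
ok=(d>0); z=P[...,2]
b=P[180:240,260:340,2]; print('bench',np.median(b),b.std())
def rect(mask,n):
    m=mask.astype(np.uint8); cs,_=cv2.findContours(m,cv2.RETR_EXTERNAL,cv2.CHAIN_APPROX_NONE); c=max(cs,key=cv2.contourArea)
    mm=np.zeros_like(m); cv2.drawContours(mm,[c],-1,1,-1); Q=P[(mm>0)&mask]; r=cv2.minAreaRect((Q[:,:2]*1000).astype(np.float32))
    print(n,'n',len(Q),'zmed',np.median(Q[:,2]).round(4),np.percentile(Q[:,2],[10,90]).round(4),r,cv2.boxPoints(r).round(1).tolist()); return Q
box=np.zeros(d.shape,bool); box[85:285,340:430]=1
Q=rect(box&ok&(z>.044)&(z<.062),'edge')
c=Q.mean(0); _,_,v=np.linalg.svd(Q[:,:2]-c[:2],full_matrices=False); print('edge pca',c,np.degrees(np.arctan2(*v[0][::-1])))
# colour: top white face by ray on plane
hsv=cv2.cvtColor(im,cv2.COLOR_RGB2HSV); w=box&(hsv[...,1]<40)&(hsv[...,2]>200)
ys,xs=np.nonzero(w); X=onplane(cm,np.c_[xs,ys],.05); print('white on z=.05',cv2.minAreaRect((X[:,:2]*1000).astype(np.float32)))
# same against top view: triangulate bar centre line ends
box[:]=0; box[0:180,0:215]=1
S=rect(box&ok&(z>.015)&(z<.03),'slats')
# per-slat ends in slat axes
th=np.radians(74.6); u=np.array([np.cos(th),np.sin(th)]); n=np.array([np.sin(th),-np.cos(th)])
a,bn=S[:,:2]@u,S[:,:2]@n
h=np.histogram(bn,bins=np.arange(bn.min(),bn.max()+.003,.003)); 
for i,k in enumerate(h[0]):
    s=(bn>=h[1][i])&(bn<h[1][i+1]); print((h[1][i]*1000).round(1),k,(a[s].max()*1000).round(1) if k else '', (a[s].min()*1000).round(1) if k else '')
cv2.imwrite("pics/crop1.png",cv2.resize(im[80:290,330:430,::-1],None,fx=2.5,fy=2.5))
E
```

```text
bench 0.0009055918584192357 0.01943533310717724
edge n 3471 zmed 0.0508 [0.0496 0.0517] ((515.1070556640625, 163.4393310546875), (200.4864959716797, 20.982332229614258), 13.582724571228027) [[415.20001220703125, 150.10000610351562], [420.1000061035156, 129.6999969482422], [615.0, 176.8000030517578], [610.0999755859375, 197.1999969482422]]
edge pca [0.50729745 0.16077587 0.05059487] 13.657587533747595
white on z=.05 ((515.37939453125, 163.8953399658203), (189.53684997558594, 19.783109664916992), 13.6564359664917)
slats n 10982 zmed 0.0228 [0.0212 0.0239] ((495.53448486328125, -188.306640625), (252.91944885253906, 62.63074493408203), 74.6600570678711) [[431.8999938964844, -302.0], [492.29998779296875, -318.5], [559.2000122070312, -74.5999984741211], [498.79998779296875, -58.099998474121094]]
496.5 786 74.7 -176.4
499.5 612 74.5 -171.0
502.5 594 74.5 -168.5
505.5 614 74.6 -168.1
508.5 578 74.4 -166.9
511.5 575 74.7 -165.4
514.5 165 74.6 -164.3
517.5 513 58.6 -170.9
520.5 553 60.3 -163.3
523.5 535 60.4 -163.3
526.5 525 60.2 -161.8
529.5 519 60.4 -161.4
532.5 522 60.6 -160.4
535.5 361 60.0 -159.6
538.5 702 76.3 -165.8
541.5 530 76.4 -158.8
544.5 531 76.3 -156.5
547.5 523 76.3 -156.3
550.5 519 76.5 -156.8
553.5 515 76.3 -155.4
556.5 210 76.1 -154.5
```

View pics/crop1.png

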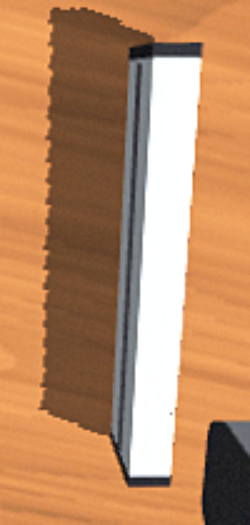

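The crop confirms the aluminium bar with black caps. Bar: centre (0.515, 0.1635), 13.65°, 200x20 mm, top at 0.050. The slats run at 74.66°, top at 0.022, and their +y ends sit at 74.6/60.3/76.3 mm along that direction. Next is the grasp.

Emit:
jog_arm --pt "0 0 0 -0.4 2 0 1" --pt "0 0 0 -0.4 2 0 1" --pt "0 0 0 -0.4 2 0 1" --pt "0 0 0 -0.4 2.1 0 1" --pt "0 0 0 0 0 2 1" --pt "0 0 0 0 0 2.5 1" --pt "0 0 0 0 0 2.5 1" --pt "0 0 0 0 0 2.5 1" --pt "0 0 0 0 0 2.5 1" --pt "0 0 0 0 0 2 1" --pt "0 0 0 0 0 1.5 1" --pt "0 0 0 0 0 0 1"

```text
t: 3.78
tool_pos: [0.5122, 0.163, 0.0941]
tool_rot: [0.371, -3.112, 0.001]
contact_force: [0.0, -1.1, -0.3]
opening: 0.0852
```

```bash
python3 - <<'E'
from h import *
cm,im,d=shoot("wrist","w2"); o=ctrl.get_obs(); print(o['tool_pos'],o['tool_rot'])
z=cloud(cm,d); hsv=cv2.cvtColor(im,cv2.COLOR_RGB2HSV); w=(hsv[...,1]<40)&(hsv[...,2]>200)&(abs(z[...,0]-.515)<.12)&(abs(z[...,1]-.163)<.05)&(d>0)
Q=z[w]; print(len(Q),np.median(Q[:,2])); Rm=R.from_rotvec(o['tool_rot']).as_matrix(); L=(Q-o['tool_pos'])@Rm; print('tool y range',np.percentile(L[:,1],[1,50,99]),'x',L[:,0].min(),L[:,0].max())
E
```

```text
[0.51348644 0.16318725 0.09626782] [ 3.71334145e-01 -3.11505210e+00  3.98485297e-04]
7272 0.05089380793882127
tool y range [-0.00932002  0.00036984  0.01265005] x -0.10480137992375842 0.0928882109672492
```

View pics/w2.png

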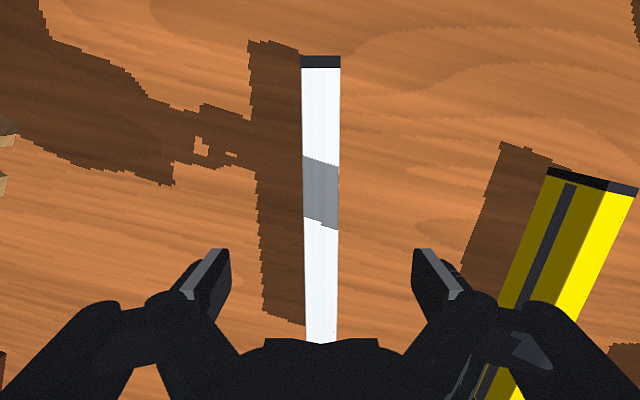

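The bar (column ~320) is centred between the jaws, and the yellow bar is clear. Lower 4.4 cm and close.

Emit:
jog_arm --pt "0 0 0 0 0 1.5 1" --pt "0 0 0 0 0 1.5 1" --pt "0 0 0 0 0 1.4 1" --pt "0 0 0 0 0 0 1" --pt "0 0 0 0 0 0 0" --pt "0 0 0 0 0 0 0" --pt "0 0 0 0 0 0 0" --pt "0 0 0 0 0 0 0" --pt "0 0 0 0 0 0 0" --pt "0 0 0 0 0 0 0" --pt "0 0 0 0 0 0 0" --pt "0 0 0 0 0 0 0" --grip_force 50

```text
t: 4.83
tool_pos: [0.5158, 0.1636, 0.0553]
tool_rot: [-0.373, 3.118, 0.0]
contact_force: [-0.5, -0.5, 5.8]
opening: 0.0189
```

Emit:
jog_arm --pt "0 0 0 0 0 0 0" --pt "0 0 0 0 0 0 0" --pt "0 0 0 0 0 0 0" --pt "0 0 0 0 0 0 0" --pt "0 0 0 0 0 0 0" --pt "0 0 0 0 0 0 0"

```text
t: 5.33
tool_pos: [0.5158, 0.1636, 0.0553]
tool_rot: [-0.373, 3.118, 0.0]
contact_force: [-1.1, -0.9, 6.5]
opening: 0.0186
```

Emit:
jog_arm --pt "0 0 0 0 0 -0.6 0" --pt "0 0 0 0 0 -0.8 0" --pt "0 0 0 0 0 -0.6 0" --pt "0 0 0 0.2 -1.0 0 0" --pt "0 0 0 0.3 -2.0 0 0" --pt "0 0 0 0.3 -2.0 0 0" --pt "0 0 0 0.3 -2.0 0 0" --pt "0 0 0 0.3 -2.0 0 0" --pt "0 0 0 0.3 -2.0 0 0" --pt "0 0 0 0.3 -2.0 0 0" --pt "0 0 0 0.3 -2.0 0 0" --pt "0 0 0 0.3 -2.0 0 0"

```text
t: 6.33
tool_pos: [0.5294, -0.0095, 0.0741]
tool_rot: [0.373, -3.119, 0.0]
contact_force: [0.4, 0.0, -1.6]
opening: 0.0186
```

Emit:
jog_arm --pt "0 0 0 0.2 -2.0 0 0" --pt "0 0 0 0.2 -1.4 0 0" --pt "0 0 0.04 0 0 0 0" --pt "0 0 0.084 0 0 0 0" --pt "0 0 0.084 0 0 0 0" --pt "0 0 0.084 0 0 0 0" --pt "0 0 0.084 0 0 0 0" --pt "0 0 0.084 0 0 0 0" --pt "0 0 0.045 0 0 0 0" --pt "0 0 0 0 0 0 0" --pt "0 0 0 0 0 0 0"

```text
t: 7.25
tool_pos: [0.5336, -0.0423, 0.0741]
tool_rot: [-0.416, -3.113, 0.0]
contact_force: [-0.1, 0.4, -1.8]
opening: 0.0185
```

```bash
cat > m.py <<'E'
from h import *
import sys
cm,im,d=shoot("wrist",sys.argv[1]); o=ctrl.get_obs(); print(o['t'],o['tool_pos'],o['opening'],o['contact_force'].round(1))
M=R.from_rotvec(o['tool_rot']).as_matrix(); print('tool y yaw',np.degrees(np.arctan2(M[1,1],M[0,1])),'tilt',M[:,2].round(4))
P=cloud(cm,d); z=P[...,2]; hsv=cv2.cvtColor(im,cv2.COLOR_RGB2HSV)
def fit(mask,n):
    Q=P[mask]; r=cv2.minAreaRect((Q[:,:2]*1000).astype(np.float32)); print(n,len(Q),'z',np.percentile(Q[:,2],[5,50,95]).round(4),r); return Q
near=np.hypot(P[...,0]-o['tool_pos'][0],P[...,1]-o['tool_pos'][1])<.13
Q=fit(near&(d>0)&(hsv[...,1]<45)&(hsv[...,2]>90)&(z>.035)&(z<.1)&(np.arange(400)[:,None]<260),'edge')
np.savez(f"pics/{sys.argv[1]}.npz",im=im,d=d,T=cm[2])
th=np.radians(74.66); u=np.array([np.cos(th),np.sin(th)]); n=np.array([np.sin(th),-np.cos(th)])
m=(d>0)&(z>.017)&(z<.028)&(np.arange(400)[:,None]<330); S=P[m][:,:2]; a,b=S@u,S@n
for lo in np.arange(.488,.57,.003):
    s=(b>=lo)&(b<lo+.003)&(a<.09)&(a>-.21)
    if s.sum()>5: print(round(lo,3),s.sum(),(np.percentile(a[s],[1,99])*1000).round(1))
t=o['tool_pos'][:2]; print('tcp a,n',t@u,t@n)
E
python3 m.py w3
```

```text
7.3 [ 0.53372696 -0.0422217   0.07415526] 0.01876262497683327 [ 0.1 -0.1 -1.3]
tool y yaw 74.76773081435663 tilt [-3.e-04 -1.e-04 -1.e+00]
edge 10625 z [0.0686 0.0697 0.0708] ((485.2078552246094, -28.660430908203125), (31.481124877929688, 90.20682525634766), 74.2549057006836)
0.497 1273 [-94.5  67.2]
0.5 1314 [-93.9  68.3]
0.503 1280 [-95.1  68.1]
0.506 1284 [-96.1  68.1]
0.509 1296 [-96.8  67.9]
0.512 1255 [-97.3  67.8]
0.515 567 [-89.3  68.4]
0.518 1366 [-101.9   57.4]
0.521 1149 [-100.6   58.2]
0.524 1161 [-101.4   58.1]
0.527 1137 [-102.1   58.1]
0.53 1134 [-103.2   58.2]
0.533 1115 [-104.5   57.9]
0.536 549 [-104.    68.1]
0.539 1779 [-108.   68.]
0.542 1155 [-106.8   66.3]
0.545 1126 [-107.4   65.5]
0.548 1119 [-108.7   64.3]
0.551 1095 [-109.5   63.2]
0.554 1049 [-110.8   60.1]
0.557 184 [-111.7   44.3]
tcp a,n 0.10047807000908855 0.5258814487739839
```

View pics/w3.png

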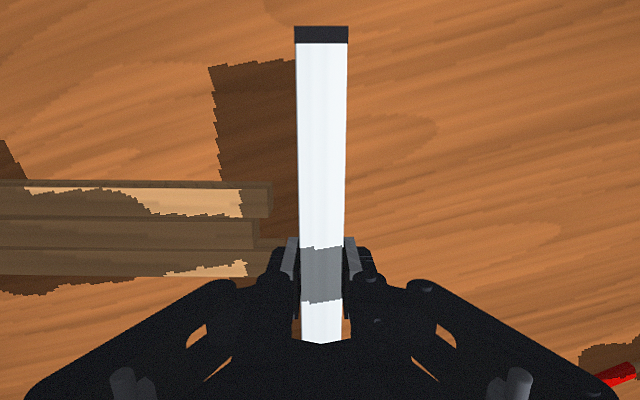

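The bar is held squarely at columns 297–348. The slat ends lie left of it at (268,200), (255,235), (247,268). Bar angle matches the slats to 0.1°. Next: lower it and push about 35 mm.

Emit:
jog_arm --pt "0 0 0 0 0 0.6 0" --pt "0 0 0 0 0 0.7 0" --pt "0 0 0 0 0 0.5 0" --pt "0 0 0 0 -0.2 0 0" --pt "0 0 0 0 -0.3 0 0" --pt "0 0 0 0 -0.3 0 0" --pt "0 0 0 0 -0.3 0 0" --pt "0 0 0 0 -0.3 0 0" --pt "0 0 0 0 -0.3 0 0" --pt "0 0 0 0 -0.3 0 0" --pt "0 0 0 0 -0.2 0 0" --pt "0 0 0 0 0 0 0"

```text
t: 8.3
tool_pos: [0.5281, -0.0635, 0.0563]
tool_rot: [0.419, 3.114, -0.0]
contact_force: [0.6, 0.2, -2.6]
opening: 0.0187
```

Emit:
jog_arm --pt "0 0 0 0 -0.2 0 0" --pt "0 0 0 0 -0.2 0 0" --pt "0 0 0 0 -0.2 0 0" --pt "0 0 0 0 -0.2 0 0" --pt "0 0 0 0 -0.2 0 0" --pt "0 0 0 0 -0.2 0 0" --pt "0 0 0 0 -0.1 0 0" --pt "0 0 0 0 -0.1 0 0" --pt "0 0 0 0 0 0 0" --pt "0 0 0 0 0 0 0"

```text
t: 9.13
tool_pos: [0.5245, -0.0768, 0.0563]
tool_rot: [-0.418, -3.114, 0.001]
contact_force: [-0.5, -0.2, -1.9]
opening: 0.0186
```

```bash
python3 m.py w4
```

```text
9.1833 [ 0.52449746 -0.07675624  0.05630188] 0.01881362017827726 [ 0.3 -0.  -2.6]
tool y yaw 74.72060854034574 tilt [-1.e-04 -4.e-04 -1.e+00]
edge 10623 z [0.0507 0.0519 0.053 ] ((476.00225830078125, -63.491180419921875), (31.743677139282227, 90.39007568359375), 74.59456634521484)
0.497 1389 [-112.7   50.5]
0.5 1613 [-110.6   51. ]
0.503 1550 [-111.9   51. ]
0.506 1600 [-112.6   50.5]
0.509 1532 [-113.6   50.7]
0.512 1526 [-114.5   50.7]
0.515 949 [-115.4   50.8]
0.518 1811 [-119.    50.5]
0.521 1449 [-117.3   47.4]
0.524 1412 [-117.9   44.1]
0.527 1341 [-119.    38.4]
0.53 1310 [-120.4   35.3]
0.533 1272 [-121.    34.4]
0.536 652 [-121.8   33.5]
0.539 1868 [-124.2   32.2]
0.542 1193 [-124.3   30.9]
0.545 1188 [-125.5   27.9]
0.548 1069 [-126.8   26.1]
0.551 952 [-127.3   23.1]
0.554 818 [-128.8   -9.2]
0.557 33 [-129.6  -24.8]
tcp a,n 0.0647322605861904 0.5261167536387306
```

View pics/w4.png

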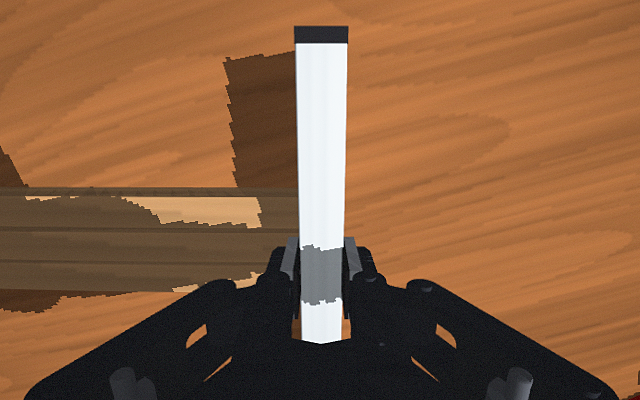

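The slats run into the bar's face at columns ~297, rows 190–270. Bar bottom is about 1.5 mm above the bench. I'll push 4 mm more to be sure of the middle slat, set it down and release.

Emit:
jog_arm --pt "0 0 0 0 -0.1 0 0" --pt "0 0 0 0 -0.1 0 0" --pt "0 0 0 0 -0.1 0 0" --pt "0 0 0 0 -0.1 0 0" --pt "0 0 0 0 0 0.1 0" --pt "0 0 0 0 0 0.05 0" --pt "0 0 0 0 0 0 0" --pt "0 0 0 0 0 0 0"

```text
t: 9.85
tool_pos: [0.5236, -0.0806, 0.0553]
tool_rot: [0.418, 3.114, -0.001]
contact_force: [-2.1, 0.1, 3.7]
opening: 0.0188
```

Emit:
jog_arm --pt "0 0 0 0 0 0 0.35" --pt "0 0 0 0 0 0 0.5" --pt "0 0 0 0 0 0 0.6" --pt "0 0 0 0 0 0 0.6" --pt "0 0 0 0 0 0 0.6" --pt "0 0 0 0 0 0 0.6" --pt "0 0 0 0 0 -0.5 0.6" --pt "0 0 0 0 0 -1.0 0.6" --pt "0 0 0 0 0 -2.0 0.6" --pt "0 0 0 0 0 -3.0 0.8" --pt "0 0 0 0 0 -3.0 1" --pt "0 0 0 0 0 -3.0 1"

```text
t: 10.85
tool_pos: [0.5233, -0.0804, 0.182]
tool_rot: [0.418, 3.113, -0.0]
contact_force: [0.5, -0.7, 1.4]
opening: 0.0841
```

Emit:
jog_arm --pt "0 0 0 0 -2 -2 1" --pt "0 0 0 0 -2 -2 1" --pt "0 0 0 0 -2 -2 1" --pt "0 0 0 0 -2 -1 1" --pt "0 0 0 0 -2 0 1" --pt "0 0 0 0 -2 0 1" --pt "0 0 0 0 -2 0 1" --pt "0 0 0.112 0 0 0 1" --pt "0 0 0.112 0 0 0 1" --pt "0 0 0.112 0 0 0 1" --pt "0 0 0.112 0 0 0 1" --pt "0 0 0.112 0 0 0 1"

```text
t: 11.85
tool_pos: [0.4866, -0.2156, 0.251]
tool_rot: [1.27, 2.872, -0.0]
contact_force: [0.4, 1.1, 0.9]
opening: 0.0854
```

Emit:
jog_arm --pt "0 0 0.112 0 0 0 1" --pt "0 0 0.112 0 0 0 1" --pt "0 0 0.112 0 0 0 1" --pt "0 0 0.112 0 0 0 1" --pt "0 0 0.112 0 0 0 1" --pt "0 0 0.112 0 0 0 1" --pt "0 0 0.112 0 0 0 1" --pt "0 0 0.112 0 0 0 1" --pt "0 0 0.112 0 0 0 1" --pt "0 0 0 0 0 0 1" --pt "0 0 0 0 0 0 1" --pt "0 0 0 0 0 0 1"

```text
t: 12.85
tool_pos: [0.4866, -0.2155, 0.2504]
tool_rot: [2.492, 1.912, 0.0]
contact_force: [-0.2, 1.2, -0.1]
opening: 0.0851
```

```bash
cat > m2.py <<'E'
from h import *
import sys
cm,im,d=shoot("wrist",sys.argv[1]); o=ctrl.get_obs(); print(o['t'],o['tool_pos'],o['opening'],o['contact_force'].round(1),o['q'].round(2))
M=R.from_rotvec(o['tool_rot']).as_matrix(); print('tool y yaw',np.degrees(np.arctan2(M[1,1],M[0,1])),'tilt',M[:,2].round(4))
P=cloud(cm,d); z=P[...,2]; hsv=cv2.cvtColor(im,cv2.COLOR_RGB2HSV); np.savez(f"pics/{sys.argv[1]}.npz",im=im,d=d,T=cm[2])
th=np.radians(74.66); u=np.array([np.cos(th),np.sin(th)]); n=np.array([np.sin(th),-np.cos(th)])
A,B=P[...,:2]@u,P[...,:2]@n
m=(d>0)&(z>.044)&(z<.058)&(A>.02)&(A<.12)&(B>.4)&(B<.66)
if m.sum(): print('edge',np.median(z[m]),cv2.minAreaRect((P[m][:,:2]*1000).astype(np.float32)),'a pcts by n:',[(round(l,2),(np.percentile(A[m&(B>l)&(B<l+.03)],[2,98])*1000).round(1)) for l in np.arange(.43,.62,.03) if (m&(B>l)&(B<l+.03)).sum()>20])
m=(d>0)&(z>.015)&(z<.029)&(B>.48)&(B<.58)&(A<.08)&(A>-.26)
print('slats',m.sum(),np.median(z[m]),cv2.minAreaRect((P[m][:,:2]*1000).astype(np.float32)))
for lo in np.arange(.49,.564,.003):
    s=m&(B>=lo)&(B<lo+.003)
    if s.sum()>5: print(round(lo,3),s.sum(),(A[s].min()*1000).round(1),(A[s].max()*1000).round(1))
t=o['tool_pos'][:2]; print('tcp a,n',t@u,t@n)
E
python3 m2.py w5
```

```text
12.9 [ 0.48658561 -0.21548233  0.2502429 ] 0.08559146007332663 [-0.2 -0.7 -0.4] [-0.56 -0.17  1.83 -0.    1.48 -0.29]
tool y yaw -15.01648808915133 tilt [ 4.e-04 -3.e-04 -1.e+00]
edge 0.05081656249740893 ((523.1097412109375, -80.67449951171875), (21.114025115966797, 201.78036499023438), 74.75798034667969) a pcts by n: [(np.float64(0.43), array([50.5, 69.9])), (np.float64(0.46), array([50.4, 69.8])), (np.float64(0.49), array([50.3, 70.8])), (np.float64(0.52), array([50.4, 70.2])), (np.float64(0.55), array([50.5, 70.2])), (np.float64(0.58), array([50.7, 69.9])), (np.float64(0.61), array([51. , 70.3]))]
slats 10565 0.022808621294811537 ((483.63116455078125, -240.71470642089844), (311.2037048339844, 99.14688873291016), 74.76302337646484)
0.499 544 -208.4 51.1
0.502 587 -208.9 50.9
0.505 581 -208.3 50.9
0.508 587 -208.8 51.1
0.511 577 -208.2 51.4
0.514 533 -259.5 51.1
0.517 16 -259.8 51.2
0.52 538 -259.3 51.2
0.523 591 -259.6 51.2
0.526 585 -259.7 51.1
0.529 581 -259.5 51.2
0.532 599 -256.6 51.3
0.535 537 -257.6 51.4
0.538 386 -259.1 51.4
0.541 589 -256.1 51.2
0.544 587 -259.7 51.1
0.547 587 -258.2 51.2
0.55 594 -259.8 51.3
0.553 597 -259.7 51.2
0.556 286 -258.1 51.2
0.559 13 -254.6 51.4
0.562 11 -255.0 51.4
tcp a,n -0.0790808769042996 0.526255075734222
```

View pics/w5.png

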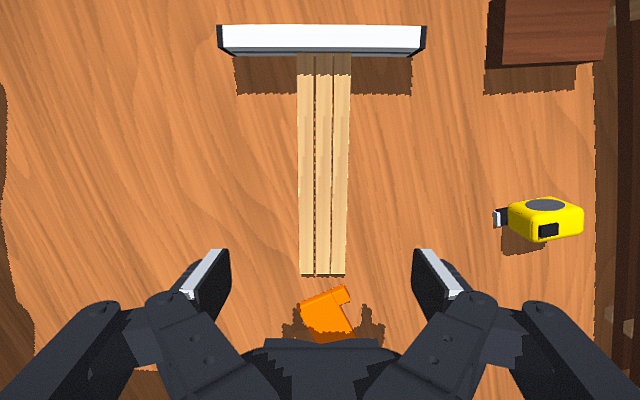

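The three slats lie even, near ends against the bar at row ~57 (a=51 mm) and far ends all at row ~275 (a=-208.5 mm). The push stick at (325,310) is clear. TCP is over the middle and needs +2.2 mm in tool y. Next I'll descend.

Emit:
jog_arm --pt "0 0 0.005 0 0.2 1.5 1" --pt "0 0 0 0 0 2.5 1" --pt "0 0 0 0 0 2.5 1" --pt "0 0 0 0 0 2.5 1" --pt "0 0 0 0 0 2.5 1" --pt "0 0 0 0 0 2.5 1" --pt "0 0 0 0 0 2.5 1" --pt "0 0 0 0 0 2.0 1" --pt "0 0 0 0 0 1.5 1" --pt "0 0 0 0 0 1.0 1" --pt "0 0 0 0 0 0.5 1" --pt "0 0 0 0 0 0 1"

```text
t: 13.9
tool_pos: [0.488, -0.2157, 0.0339]
tool_rot: [-2.497, -1.903, 0.001]
contact_force: [-0.7, -0.6, -0.0]
opening: 0.0851
```

Emit:
jog_arm --pt "0 0 0 0 0 0 1" --pt "0 0 0 0 0 0 1" --pt "0 0 0 0 0 0 1"

```text
t: 14.15
tool_pos: [0.4894, -0.2166, 0.0362]
tool_rot: [2.497, 1.902, 0.001]
contact_force: [0.1, -0.2, -0.5]
opening: 0.0854
```

Emit:
jog_arm --pt "0 0 0 0 0 0.4 1" --pt "0 0 0 0 0 0.4 1" --pt "0 0 0 0 0 0.3 1" --pt "0 0 0 0 0 0 1" --pt "0 0 0 0 0 0 0.9" --pt "0 0 0 0 0 0 0.8" --pt "0 0 0 0 0 0 0.75" --pt "0 0 0 0 0 0 0.7" --pt "0 0 0 0 0 0 0.65" --pt "0 0 0 0 0 0 0.6" --pt "0 0 0 0 0 0 0.5" --pt "0 0 0 0 0 0 0.4" --grip_force 30

```text
t: 15.15
tool_pos: [0.4889, -0.2162, 0.0243]
tool_rot: [2.499, 1.903, 0.001]
contact_force: [0.0, -0.3, 2.9]
opening: 0.0532
```

Emit:
jog_arm --pt "0 0 0 0 0 0 0.2" --pt "0 0 0 0 0 0 0" --pt "0 0 0 0 0 0 0" --pt "0 0 0 0 0 0 0" --pt "0 0 0 0 0 0 0" --pt "0 0 0 0 0 0 0" --grip_force 80

```text
t: 15.65
tool_pos: [0.4892, -0.2165, 0.0247]
tool_rot: [2.498, 1.903, 0.001]
contact_force: [0.5, -0.8, 4.3]
opening: 0.0519
```

```bash
python3 m2.py w6
```

```text
15.7 [ 0.48919174 -0.2164573   0.02466078] 0.05196396807111604 [-0.3 -1.   5.4] [-0.56  0.1   1.98 -0.    1.06 -0.29]
tool y yaw -15.412247364024264 tilt [ 1.4e-03 -9.0e-04 -1.0e+00]
slats 45014 0.02283654791586788 ((498.1509704589844, -182.79632568359375), (148.94419860839844, 79.65447998046875), 74.6873550415039)
0.49 91 -73.2 -71.7
0.493 34 -72.7 -68.6
0.496 86 -68.9 -67.7
0.499 196 -114.2 26.6
0.502 2464 -115.0 29.8
0.505 2470 -114.6 29.7
0.508 2458 -115.6 29.7
0.511 2473 -115.5 29.7
0.514 2470 -115.3 29.8
0.517 2484 -116.2 29.6
0.52 2471 -116.9 30.0
0.523 2509 -117.6 29.6
0.526 2552 -119.0 29.7
0.529 2442 -118.2 29.6
0.532 2490 -117.8 29.6
0.535 2487 -116.6 30.0
0.538 2482 -116.2 29.5
0.541 2481 -115.6 29.6
0.544 2465 -114.6 29.9
0.547 2460 -115.5 29.7
0.55 2463 -115.2 29.9
0.553 2151 -115.3 29.7
0.556 87 -69.0 -67.8
0.559 77 -69.2 -67.7
0.562 41 -72.8 -71.6
tcp a,n -0.07933166458937699 0.5290262811062553
```

View pics/w6.png

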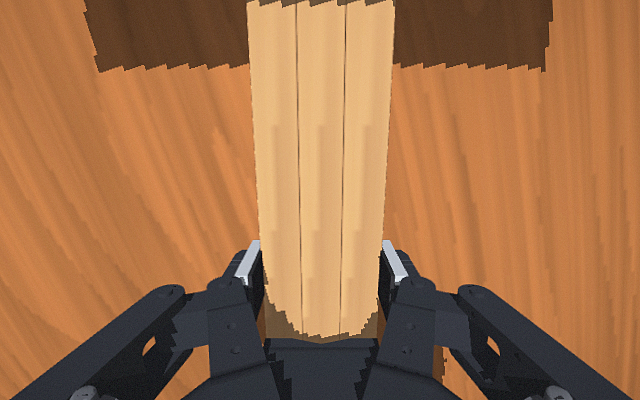

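The three slats are closed into one bundle at columns 250–392 with pads on both sides. Lift 15 cm straight up.

Emit:
jog_arm --pt "0 0 0 0 0 -0.2 0" --pt "0 0 0 0 0 -0.3 0" --pt "0 0 0 0 0 -0.5 0" --pt "0 0 0 0 0 -0.8 0" --pt "0 0 0 0 0 -1.0 0" --pt "0 0 0 0 0 -1.0 0" --pt "0 0 0 0 0 -1.0 0" --pt "0 0 0 0 0 -1.0 0" --pt "0 0 0 0 0 -1.0 0" --pt "0 0 0 0 0 -1.0 0" --pt "0 0 0 0 0 -1.0 0" --pt "0 0 0 0 0 -1.0 0"

```text
t: 16.7
tool_pos: [0.4885, -0.216, 0.1229]
tool_rot: [2.499, 1.903, 0.0]
contact_force: [-0.1, -0.9, -2.6]
opening: 0.0523
```

Emit:
jog_arm --pt "0 0 0 0 0 -1.0 0" --pt "0 0 0 0 0 -1.0 0" --pt "0 0 0 0 0 -1.0 0" --pt "0 0 0 0 0 -1.0 0" --pt "0 0 0 0 0 -0.8 0" --pt "0 0 0 0 0 -0.5 0" --pt "0 0 0 0 0 0 0" --pt "0 0 0 0 0 0 0" --pt "0 0 0 0 0 0 0" --pt "0 0 0 0 0 0 0"

```text
t: 17.53
tool_pos: [0.4881, -0.2158, 0.1739]
tool_rot: [-2.498, -1.903, 0.001]
contact_force: [-0.3, 0.8, -2.0]
opening: 0.0519
```

```bash
python3 - <<'E'
from h import *
o=ctrl.get_obs(); print(o['t'],o['tool_pos'],o['opening'],o['contact_force'].round(1),o['wrist_torque'].round(2),abs(o['dq']).max())
out=[]
th=np.radians(74.66); u=np.array([np.cos(th),np.sin(th)]); n=np.array([np.sin(th),-np.cos(th)])
for nm in ('side','top','wrist'):
    cm,im,d=shoot(nm,'f_'+nm); P=cloud(cm,d); A,B=P[...,:2]@u,P[...,:2]@n; z=P[...,2]
    hsv=cv2.cvtColor(im,cv2.COLOR_RGB2HSV)
    m=(d>0)&(z>.14)&(z<.19)&(B>.49)&(B<.57)&(A>-.24)&(A<.08)&(hsv[...,0]<30)&(hsv[...,1]>50)&(hsv[...,2]>90)
    print(nm,m.sum())
    if m.sum()>50:
        Q=P[m]; print(' z',np.percentile(z[m],[5,50,95]).round(4),'a',np.percentile(A[m],[.5,99.5]).round(4),'n',np.percentile(B[m],[1,99]).round(4))
        for lo in (-.2,-.15,-.03,.02):
            s=m&(A>lo)&(A<lo+.03)
            if s.sum()>5: print('  z at a',lo,np.percentile(z[s],90).round(4))
        for c in (.511,.529,.547):
            s=m&(abs(B-c)<.007)
            if s.sum()>5: print('  ends n',c,A[s].min().round(4),A[s].max().round(4))
    m=(d>0)&(z>.044)&(z<.058)&(A>.03)&(A<.1)&(B>.4)&(B<.66)
    if m.sum()>50: print(' edge',np.median(z[m]),cv2.minAreaRect((P[m][:,:2]*1000).astype(np.float32)))
    if nm!='wrist': out.append(im[100:340,180:480] if nm=='side' else im[100:340,240:540])
    else: out.append(cv2.resize(im,(384,240)))
cv2.imwrite("pics/final.png",np.hstack(out)[:,:,::-1][:, :984]) if 0 else cv2.imwrite("pics/final.png",np.vstack([np.hstack(out[:2]),np.pad(cv2.resize(out[2],(480,300)),((0,0),(0,120),(0,0)))])[:,:,::-1])
E
```

```text
17.5333 [ 0.48806755 -0.21575033  0.1738933 ] 0.05185222510488081 [-0.3  0.8 -2. ] [ 0.03 -0.05 -0.01] 0.0010579765982660246
side 1305
 z [0.1596 0.1724 0.1757] a [-0.2091  0.0352] n [0.4978 0.5514]
  z at a -0.2 0.1748
  z at a -0.15 0.1747
  z at a 0.02 0.1745
  ends n 0.511 -0.2093 -0.0461
  ends n 0.529 -0.2093 -0.0394
  ends n 0.547 -0.2086 -0.0387
 edge 0.051392060915310456 ((519.922119140625, -78.5639877319336), (25.34218406677246, 199.779296875), 75.07921600341797)
top 713
 z [0.1654 0.172  0.1767] a [-0.211   0.0487] n [0.5034 0.5572]
  z at a -0.2 0.1758
  z at a -0.15 0.1749
  z at a -0.03 0.1754
  z at a 0.02 0.1755
  ends n 0.511 -0.212 0.0488
  ends n 0.529 -0.2116 0.0489
  ends n 0.547 -0.2107 0.0488
 edge 0.050903884426568236 ((526.0186767578125, -83.52008819580078), (19.937164306640625, 201.7567596435547), 74.4607925415039)
wrist 44055
 z [0.1712 0.1723 0.1733] a [-0.1143  0.0294] n [0.5014 0.5538]
  z at a -0.03 0.1731
  z at a 0.02 0.1732
  ends n 0.511 -0.1162 0.0303
  ends n 0.529 -0.1189 0.03
  ends n 0.547 -0.1153 0.0302
 edge 0.05081134562838624 ((522.5416259765625, -81.550048828125), (18.9321231842041, 201.82305908203125), 74.68649291992188)
```

View pics/final.png

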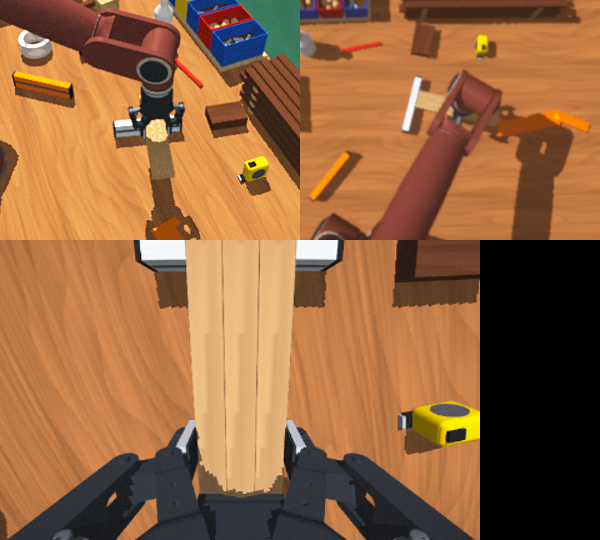

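The bundle is held tight (columns 190–292 in the wrist pane), and the straightedge is standing on the bench where it was left. It is level, with its underside about 0.15 m up and ends even within about 1 mm. Handing in.

```bash
python3 -c "
from station import ctrl
print(ctrl.finish_job())"
```

```text
the job is handed in; nothing more can be done
None
```

I handed the job in at about 17.7 s with the three slats held as one tight bundle, level and still, about 15 cm off the bench. I gripped the aluminium straightedge by its upper part and turned it square to the slats. I then pushed it against their +y ends until all three were even, set it down upright and let go. After that I gripped the slats across the middle at 80 N and lifted straight up.

**Last checks:**
- **Height and level:** the wrist and top views put the bundle's underside about 0.15 m above the bench. Height was the same along its length to about 1 mm.
- **Evenness:** the slat ends agree to within about 1.5 mm at both ends, at the limit of what the top view resolves.
- **Straightedge:** it stands where I left it, with its top at 0.051 m and its centre within about 1.5 mm of where it stood before the lift.
- **Stillness and forces:** the arm was at rest, and the wrist force read about 2 N at the end and no more than 7 N at any reading.
- **Other things on the bench:** none were touched as far as the pictures show. The push stick was clear by about 15 mm, and I did not re-measure the others.

**Disagreements:**
- The top and side views differ from each other by up to about 7 mm in position, so I relied on the wrist camera.
- The finger opening read 52 mm on the 54 mm bundle, in line with about 1.4 mm low on the 20 mm bar.

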